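Tip the burnishing balls out of the slide-lid tin

ROBOT

A 6-joint arm with a two-finger parallel gripper is mounted at the origin on a cart in front of the work surface, level with it; the furniture and walls round the work are solid. World frame = base frame: x ahead of the robot, y to its left, z up, the work surface at z = 0. Lengths are in m, angles in rad, forces in N, time in s.
With the tool pointing down it reaches from about 0.275 to 0.825 m from the base axis. Payload 5.2 kg.
Tool frame: the origin (TCP) lies between the finger pads; the fingertips stand ahead of it and the grasp point (between the pads) lies 5 mm behind it (bot.tip_extent is the z of the fingertips in the tool frame, in m); z points along the fingers, x is the direction in which the jaws open and shut, and the axes are right-handed (so a half turn about z gives the same grasp; the last joint's range is limited). The gripper opens to 93 mm and grips with 3 to 60 N. Pads are 15 mm wide; open, the fingers measure 128 mm over their backs; the gripper's body (75 mm by 188 mm) begins 65 mm behind the grasp point.
Start: joints at [-1.387, 0.259, 1.535, -0, 1.348, -0.203], TCP at [0.207, -0.509, 0.233] pointing down, gripper open.
Joint ranges: [-3.14, 3.14], [-0.91, 2.08], [0.19, 2.58], [-1.22, 4.36], [0.22, 2.71], [-3.12, 3.12]. Speed limits (rad/s): [2.57, 2.57, 3.14, 3.14, 3.14, 3.14].

INTERFACE

Orientations are given as a unit quaternion [w, x, y, z].
In Python, from plant import bot gives the robot as it stands.
- The arm moves only by the shell command python3 -m inch 'ROWS' [FORCE]. ROWS is JSON, a list of rows, each a list of 7 numbers: the shift along the tool's x, y, z in m, then the turn, a rotation vector about the tool's x, y, z in rad, then the opening in per cent of the stroke, from 0 (shut) to 100 (fully open). A call has 1 to 8 rows; each row shifts and turns the pose as measured when the row begins, along the tool's axes as they then stand; what a row does not reach is not made up. A row lasts 1/12 s, in which the tool goes at most 41.7 mm and 7.16 degrees, less where a joint would pass 70% of its speed; a pose out of reach is approached as far as the arm can. A call is refused whole if a number of a shift passes 0.0417 or a number of a turn 0.125, either way. A call with a gripper value outside its range is refused whole. The fingers move at their own pace and stop on an object; FORCE is the grip in N (left out, the last holds). Time passes only in rows, so rows that do not move let the fingers close. It gives the time, the measured TCP pose, the force and the opening at its end, in the units of the state.
- bot.read_state(): the state, without advancing time (a new reading comes with each control period).
- bot.grab_frame(name): name is "side" or "top" or "wrist"; returns a dict with "img" (400x640x3 uint8, blue, green, red), "fx", "fy", "cx", "cy" (pixels), "R" (3x3) and "t" (3): a world point X has camera coordinates R X + t. Camera axes: x right, y down, z forward; pixel columns grow to the right and rows downward; lengths in m; the calibration is good to about 2 mm. A picture is of the moment at which its call begins. There is no depth.
- bot.finish_job(): hands the job in, once; it reports no verdict.
Trained networks look in the newest picture that a camera, given by its name, has taken for a name from the list of things; names that differ only in an ending like _2 or _b are one class to them, and where a whole thing is asked for, a point or a joint stands for the part that bears it (a point fixed in the world has none). Each returns a list of dicts, best first, with "p" (0 to 1); they miss things now and then, are a little off and sometimes report something else, mostly with a low value. They report only what shows in the picture. A call takes as long as a camera call.
- bot.outline_of(camera, label): "pixels" (400x640 bool, what is visible of it).
- bot.pinpoint(camera, label): "location" ([x, y, z] in m, in world coordinates, good to about 4 mm: a listed point, or the origin of a listed thing).
The state is a dict: "time": time; "joints": joint angles; "dq": joint speeds; "effort": joint torques, N m; "eef_pos": TCP position; "tool_rot": TCP orientation; "wrist_force": force on the tool from outside, world axes, zero at the start; "wrist_torque": the same for the moment, N m; "gripper_width": finger opening in m.
Only numpy, scipy, OpenCV 4.12 (cv2) and the standard library are available. Lean on these libraries where they do the work, as an engineer would, in place of code of your own. Each camera call takes 0.05 s, during which the arm holds its last target. There are 200 camera calls.

TASK

Take the short one of the two slide-lid tins by its two ends, pressing its loose lid shut with the fingers, carry it upright and set it in the cradle of the tipping stand with the lid's opening end towards the cork-lined tray, then let go. Push the ridge on the lid towards the tray until the lid is fully open, and keep pushing so that the cradle tips over and both steel balls roll out into the tray. Leave the tin lying in the tipped cradle and leave the tall tin where it is.

Things in the scene. Friction and masses are not known exactly. Their poses are not given: they have to be found in the camera images.
- tin: short bare-metal tin with two balls in it, 56 mm long (x), 44 wide (y), 80 high, 0.3 kg. Origin: centre of underside, z up; the lid slides open towards +x, the front. Grip across its length (56 mm, up to 64 with the lid ajar), pads 5 to 12 mm below its top: one pad presses the lid's front edge, the other the tin's rear wall; squeezing shuts the lid
- tin_lid: its loose lid, a dark steel plate in guides 73 to 78 mm above the tin's underside, sliding very easily (0.2 N). Origin: middle of the lid's underside, at x = 0 of the tin when shut (starts 3 to 8 mm ajar), +48 mm fully open. A cross ridge, 8 mm thick, 32 wide, stands from 5 to 22 mm above the origin, centred 8 mm behind it (-x): push its rear face
- cradle: metal pocket of the tipping stand, upright at the start. Origin on its hinge line, 100 mm up; z up, +x to the tray. The tin stands on its floor, centred at x -12, z +8 mm; pocket 62 x 50 mm, flared lips to 50 mm above the hinge lead in from 8 mm off. Tips forward up to 89 degrees: about 1 N at lid height starts it; past 45 degrees it goes on by itself and stays down
- parts_tray: open square metal tray with a cork floor, 160 x 160 x 32 mm, fixed on the bench in front of the tipping stand. Origin: centre of its underside
- ball_1_center (a point): centre of a 16 mm steel ball, inside the short tin at the start
- ball_2_center (a point): centre of the other 16 mm steel ball, likewise
- tall_tin: the other tin: same metal, length and width but 112 mm high, its lid fixed; leave it alone. Origin: centre of its underside

How it is judged:
By the outcome, as a careful person would: the job done as asked, in the order asked, and still so for the second after the job is handed in, with the robot touching nothing.
It also fails if it takes over 58 s, if anything falls off the work surface, if the arm or the gripper's body presses on something with over 40 N, if the wrist force passes 120 N, or if a joint passes its speed limit or range.

## Working session

There is one attempt and no reset: what is moved stays moved. The work goes in short steps, Python scripts to look and compute and a shell command to move; the robot and the scene stay as the last step left them, time stands still between calls to the robot, and variables do not carry over. Pictures are saved under pics/ and viewed, about 8 in all and at most 12, crops included, and the job is handed in when it is done.

```bash
ls; mkdir -p pics; cat > h.py <<'E'
import numpy as np,cv2
from plant import bot
def pin(cam,names):
    for n in names:
        r=bot.pinpoint(cam,n)
        print(cam,n,[(np.round(d['location'],4).tolist(),round(d['p'],2)) for d in r[:3]])
def proj(f,X):
    c=f['R']@np.asarray(X,float)+f['t']; return np.array([f['fx']*c[0]/c[2]+f['cx'],f['fy']*c[1]/c[2]+f['cy']])
def ray(f,uv,z):
    d=np.array(f['R']).T@np.array([(uv[0]-f['cx'])/f['fx'],(uv[1]-f['cy'])/f['fy'],1]); o=-np.array(f['R']).T@np.array(f['t'])
    return o+d*(z-o[2])/d[2]
E
python3 - <<'E'
from h import *
fs={}
for c in('top','side'):
    f=bot.grab_frame(c);fs[c]=f;cv2.imwrite(f'pics/{c}0.png',f['img'])
    pin(c,['tin','tin_lid','cradle','parts_tray','tall_tin'])
    print(c,'campos',np.round(-np.array(f['R']).T@f['t'],3))
s=bot.read_state();print(s)
print(bot.tip_extent)
E
```

```text
pics
top tin [([0.4063, -0.3715, -0.0019], 0.61)]
top tin_lid [([0.4115, -0.3701, 0.0751], 0.63)]
top cradle [([0.4752, -0.0487, 0.0987], 0.97)]
top parts_tray [([0.6002, -0.0536, 0.0017], 0.77)]
top tall_tin [([0.4363, -0.2197, -0.0015], 0.7)]
top campos [ 0.394 -0.205  0.939]
side tin [([0.409, -0.3711, 0.0011], 0.62)]
side tin_lid [([0.4153, -0.3711, 0.0731], 0.52)]
side cradle [([0.478, -0.045, 0.0994], 0.67)]
side parts_tray [([0.6004, -0.0503, 0.0018], 0.65)]
side tall_tin [([0.4382, -0.218, -0.0011], 0.68)]
side campos [0.193 0.726 0.471]
{'time': 0.6, 'joints': array([-1.38679061e+00,  2.58592543e-01,  1.53498867e+00, -8.09601834e-06,
        1.34798513e+00, -2.02796473e-01]), 'dq': array([-1.53187326e-03,  1.12569505e-04, -5.47553286e-04, -6.75258868e-05,
       -1.21104098e-03, -5.77661407e-05]), 'effort': array([-2.15167951e-03, -4.36951232e+01, -2.84186214e+01,  7.18071288e-02,
        3.13940062e-02, -2.27241679e-05]), 'eef_pos': array([ 0.20749949, -0.50937231,  0.23266131]), 'tool_rot': array([ 1.21526935e-05,  8.29828430e-01, -5.58018616e-01,  6.39492904e-06]), 'wrist_force': array([-0.06911033, -0.64450392, -0.25031988]), 'wrist_torque': array([0.04959144, 0.01394836, 0.01381383]), 'gripper_width': 0.09304353124287319}
0.014
```

View pics/top0.png

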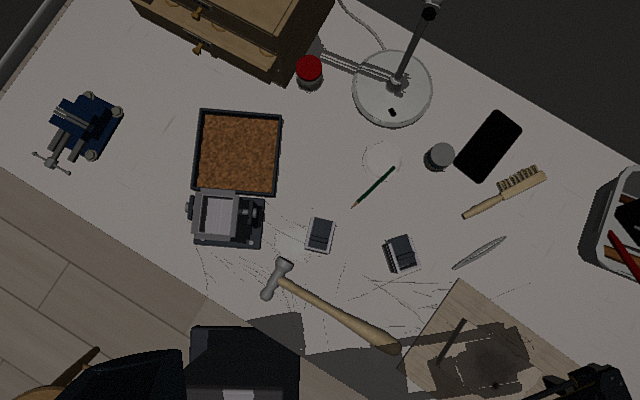

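View pics/side0.png

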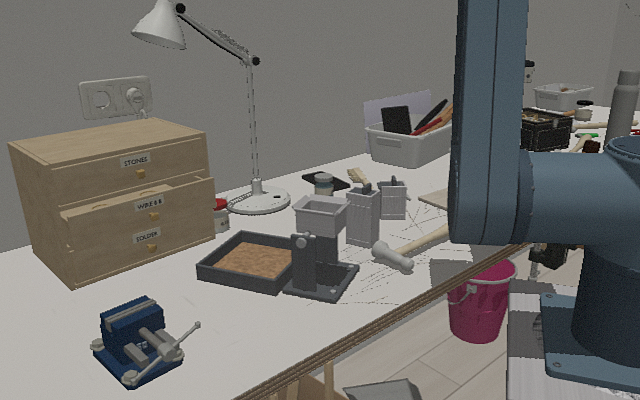

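Top view: the tray is at (238,152), the cradle at (218,215), the tall tin at (320,234) and the short tin, with its dark lid ridge, at (400,252). Next I'll get the yaws.

```bash
python3 - <<'E'
from h import *
f=bot.grab_frame('top');im=f['img'].copy()
for l,z in(('tin_lid',.08),('tin',.08),('parts_tray',.03),('cradle',.15),('tall_tin',.112)):
    r=bot.outline_of('top',l)
    if not r: print(l,'none');continue
    m=r[0]['pixels'].astype(np.uint8)
    c=max(cv2.findContours(m,0,1)[0],key=cv2.contourArea)
    b=cv2.boxPoints(cv2.minAreaRect(c))
    P=np.array([ray(f,p,z)[:2] for p in b])
    e=np.diff(np.vstack([P,P[:1]]),axis=0)
    print(l,round(r[0]['p'],2),'ctr',P.mean(0).round(4),'len',np.linalg.norm(e,axis=1).round(4)[:2],'ang',np.degrees(np.arctan2(e[:2,1],e[:2,0])).round(1))
for n,X in dict(tin=(.407,-.371,.08),cr=(.4765,-.047,.1)).items(): print(n,proj(f,X))
big=np.hstack([cv2.resize(im[220:285,370:430],None,fx=6,fy=6,interpolation=2),cv2.resize(im[180:255,180:275],None,fx=5,fy=5.2,interpolation=2)[:390]])
big=cv2.convertScaleAbs(big,alpha=1.3)
cv2.imwrite('pics/c1.png',big[:, :800]);print(big.shape)
E
```

```text
tin_lid 0.95 ctr [ 0.4179 -0.3695] len [0.0336 0.0528] ang [ -68.1 -159. ]
tin 0.86 ctr [ 0.4102 -0.365 ] len [0.0563 0.0623] ang [ -70.2 -161.2]
parts_tray 0.71 ctr [ 0.5997 -0.0554] len [0.1648 0.1682] ang [ -1.9 -93.8]
cradle 0.58 ctr [ 0.4661 -0.0525] len [0.0853 0.0902] ang [ -2.5 -94.4]
tall_tin 0.95 ctr [ 0.4381 -0.219 ] len [0.0586 0.0436] ang [ -9.6 -99.7]
tin [403.38882866 255.98352406]
cr [221.98929261 211.06796849]
(390, 835, 3)
```

View pics/c1.png

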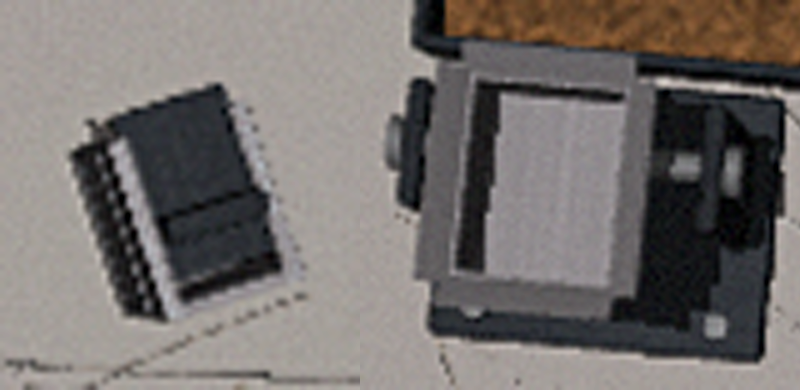

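Crop: the short tin's front points up-left, yaw about +20°, with the lid ajar (dark gap at the rear end). The cradle and tray are at about -3°. I'll turn the tool to line up, then go above the tin.

```bash
cat > go.py <<'E'
import sys
from h import *
from scipy.spatial.transform import Rotation as R
def go(x,y,z,yaw):
    s=bot.read_state();q=s['tool_rot'];r=R.from_quat([q[1],q[2],q[3],q[0]])
    g=R.from_euler('z',yaw,degrees=True)*R.from_euler('x',180,degrees=True)
    d=r.inv().apply(np.array([x,y,z])-s['eef_pos']);w=(r.inv()*g).as_rotvec()
    print('t',round(s['time'],2),'pos',s['eef_pos'].round(4),'yaw',np.degrees(np.arctan2(*r.as_matrix()[[1,0],0])).round(2),'d(mm)',(d*1000).round(1),'w',w.round(4),'F',s['wrist_force'].round(1),'W',round(s['gripper_width'],4),'j6',s['joints'][5].round(2))
if __name__=='__main__': go(*map(float,sys.argv[1:5]))
E
python3 -m inch '[[0,0,0,0,0,-0.12,100],[0,0,0,0,0,-0.12,100],[0,0,0,0,0,-0.12,100],[0,0,0,0,0,-0.12,100],[0,0,0,0,0,-0.12,100],[0,0,0,0,0,-0.12,100],[0,0,0,0,0,-0.12,100],[0,0,0,0,0,-0.12,100]]'
python3 go.py 0.4077 -0.3713 0.17 20
```

```text
time: 1.57
eef_pos: [0.2075, -0.5094, 0.2327]
tool_rot: [0.0, 0.996, -0.094, 0.0]
wrist_force: [-0.3, 0.1, -0.3]
gripper_width: 0.0928
t 1.57 pos [ 0.2075 -0.5094  0.2327] yaw -10.8 d(mm) [ 170.7 -173.1   62.7] w [ 2.000e-04 -1.000e-04 -5.375e-01] F [-0.3  0.1 -0.3] W 0.0928 j6 -1.2
```

```bash
python3 -m inch '[[0,0,0,0,0,-0.1075,100],[0,0,0,0,0,-0.1075,100],[0,0,0,0,0,-0.1075,100],[0,0,0,0,0,-0.1075,100],[0,0,0,0,0,-0.1075,100]]' >/dev/null
python3 -m inch '[[0.0294,-0.0077,0.0078,0,0,0,100],[0.0294,-0.0077,0.0078,0,0,0,100],[0.0294,-0.0077,0.0078,0,0,0,100],[0.0294,-0.0077,0.0078,0,0,0,100],[0.0294,-0.0077,0.0078,0,0,0,100],[0.0294,-0.0077,0.0078,0,0,0,100],[0.0294,-0.0077,0.0078,0,0,0,100],[0.0294,-0.0077,0.0078,0,0,0,100]]' >/dev/null
python3 go.py 0.4077 -0.3713 0.17 20
python3 - <<'E'
from h import *
f=bot.grab_frame('wrist')
pin('wrist',['tin','tin_lid'])
im=f['img'].copy();c,s=np.cos(np.radians(20)),np.sin(np.radians(20))
P=[proj(f,(.4077+c*a-s*b,-.3713+s*a+c*b,.08)).round().astype(int) for a,b in((.028,.022),(-.028,.022),(-.028,-.022),(.028,-.022))]
cv2.polylines(im,[np.array(P)],True,(0,255,0),1)
cv2.imwrite('pics/w1.png',im)
E
```

```text
t 2.65 pos [ 0.4058 -0.366   0.1695] yaw 21.46 d(mm) [-0.2  5.6 -0.4] w [0.0087 0.0026 0.0254] F [ 1.1 -0.1 -0.1] W 0.0928 j6 -1.31
wrist tin [([0.4144, -0.3675, -0.002], 0.72)]
wrist tin_lid [([0.4204, -0.3715, 0.0693], 0.85)]
```

View pics/w1.png

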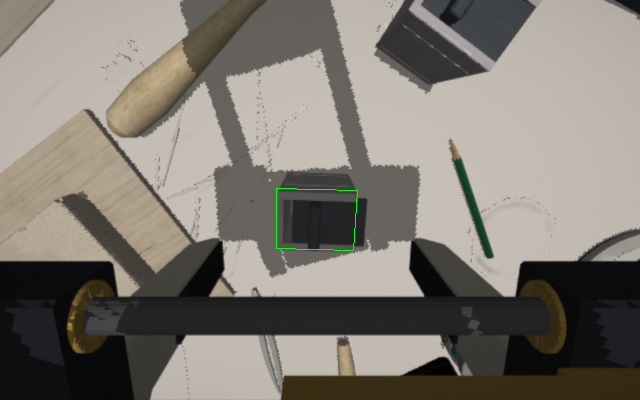

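The overlay drawn at the estimate matches the tin rim (box 277–357, 189–249), and the lid sticks out at right (366). Now I'll correct the pose and descend.

```bash
python3 -m inch '[[0.0005,0.0045,0,0.009,0.003,0.02,100],[0,0,0,0,0,0,100]]' >/dev/null
python3 go.py 0.4085 -0.3708 0.0665 20.3
```

```text
t 2.97 pos [ 0.4077 -0.3701  0.1696] yaw 20.51 d(mm) [  0.5   1.2 103.1] w [-0.0019  0.0004  0.0036] F [ 0.  -0.4 -0. ] W 0.0931 j6 -1.3
```

```bash
python3 -m inch '[[0.0005,0.001,0.02,-0.002,0,0.003,100],[0,0,0.02,0,0,0,100],[0,0,0.02,0,0,0,100],[0,0,0.02,0,0,0,100],[0,0,0.012,0,0,0,100],[0,0,0.008,0,0,0,100],[0,0,0.003,0,0,0,100],[0,0,0,0,0,0,100]]' >/dev/null
python3 go.py 0.4085 -0.3708 0.0665 20.3
```

```text
t 3.63 pos [ 0.4039 -0.3848  0.0674] yaw 19.33 d(mm) [  9.  -11.7   0.8] w [ 0.0117 -0.0011 -0.017 ] F [ 0.1 -0.5  0.2] W 0.0931 j6 -1.3
```

```bash
python3 -m inch '[[0.003,-0.004,0,0.004,0,-0.006,100],[0.003,-0.004,0,0.004,0,-0.006,100],[0.003,-0.003,0,0.003,0,-0.005,100],[0,0,0,0,0,0,100]]' >/dev/null
python3 go.py 0.4085 -0.3708 0.0665 20.3
python3 - <<'E'
from h import *
f=bot.grab_frame('wrist')
pin('wrist',['tin','tin_lid']);pin('top',[]);bot.grab_frame('top');pin('top',['tin'])
im=f['img'].copy();c,s=np.cos(np.radians(20)),np.sin(np.radians(20))
P=[proj(f,(.4085+c*a-s*b,-.3708+s*a+c*b,.08)).round().astype(int) for a,b in((.028,.022),(-.028,.022),(-.028,-.022),(.028,-.022))]
cv2.polylines(im,[np.array(P)],True,(0,255,0),1)
cv2.imwrite('pics/w2.png',im)
E
```

```text
t 3.97 pos [ 0.4093 -0.3726  0.0701] yaw 20.26 d(mm) [-0.1 -2.   3.6] w [ 0.0037 -0.0024 -0.0007] F [-0.1  0.6 -0.2] W 0.0929 j6 -1.3
wrist tin [([0.4126, -0.3691, -0.0003], 0.97)]
wrist tin_lid [([0.4173, -0.3698, 0.0736], 0.98)]
top tin [([0.4044, -0.3697, -0.0004], 0.64), ([0.4369, -0.2186, -0.0005], 0.2)]
```

View pics/w2.png

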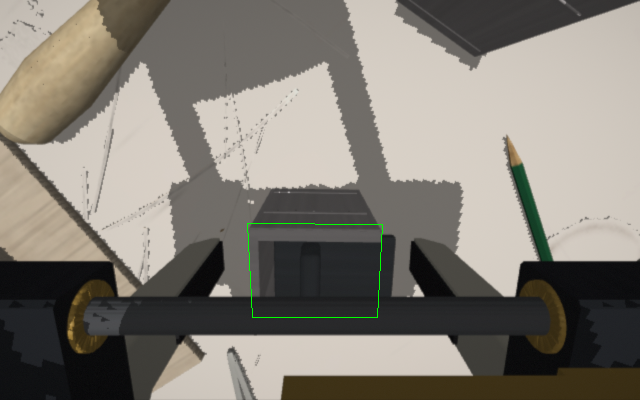

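The tin is untouched and centred between the fingers (rim 249–382, row 226). I'll close on it.

```bash
python3 -m inch '[[0,-0.002,0.003,0.003,-0.002,0,100],[0,0,0,0,0,0,60],[0,0,0,0,0,0,40],[0,0,0,0,0,0,40],[0,0,0,0,0,0,40],[0,0,0,0,0,0,40],[0,0,0,0,0,0,40]]' 25
python3 -m inch '[[0,0,0,0,0,0,40],[0,0,0,0,0,0,40],[0,0,0,0,0,0,40],[0,0,0,0,0,0,40]]'
python3 go.py 0.4085 -0.3708 0.0665 20.3
```

```text
time: 4.8
eef_pos: [0.408, -0.3711, 0.0661]
tool_rot: [-0.0, 0.984, 0.175, -0.0]
wrist_force: [0.3, 0.3, 0.5]
gripper_width: 0.0578
time: 5.13
eef_pos: [0.4079, -0.3712, 0.0661]
tool_rot: [-0.0, 0.984, 0.175, -0.0]
wrist_force: [-0.7, 0.2, 0.1]
gripper_width: 0.0564
t 5.13 pos [ 0.4079 -0.3712  0.0661] yaw 20.21 d(mm) [ 0.7 -0.1 -0.4] w [-0.0002  0.0005 -0.0016] F [-0.7  0.2  0.1] W 0.0564 j6 -1.29
```

Width is 56.4 mm, so the lid is shut. Lift.

```bash
python3 -m inch '[[0,0,-0.01,0,0,0,40],[0,0,-0.02,0,0,0,40],[0,0,-0.024,0,0,0,40],[0,0,-0.026,0,0,0,40],[0,0,-0.026,0,0,0,40],[0,0,-0.026,0,0,0,40],[0,0,-0.026,0,0,0,40],[0,0,-0.014,0,0,0,40]]' >/dev/null
python3 -m inch '[[0,0,0,0,0,0,40]]'
python3 go.py 0.4645 -0.0464 0.245 -3
```

```text
time: 5.88
eef_pos: [0.4053, -0.3675, 0.2457]
tool_rot: [-0.006, 0.984, 0.175, -0.003]
wrist_force: [0.9, 0.5, -3.1]
gripper_width: 0.0561
t 5.88 pos [ 0.4053 -0.3675  0.2457] yaw 20.2 d(mm) [ 166.4 -280.9    3.5] w [-0.0114  0.0061  0.4048] F [ 0.9  0.5 -3.1] W 0.0561 j6 -1.29
```

```bash
python3 -m inch '[[0,0,0,-0.006,0.003,0.09,40],[0,0,0,-0.005,0.003,0.105,40],[0,0,0,0,0,0.105,40],[0,0,0,0,0,0.1,40],[0,0,0,0,0,0,40]]' >/dev/null
python3 -m inch '[[0.003,-0.015,0,0,0,0,40],[0.003,-0.022,0,0,0,0,40],[0.004,-0.027,0,0,0,0,40],[0.004,-0.029,0,0,0,0,40],[0.004,-0.03,0,0,0,0,40],[0.004,-0.03,0,0,0,0,40],[0.004,-0.03,0,0,0,0,40],[0.004,-0.03,0,0,0,0,40]]' >/dev/null
python3 go.py 0.4645 -0.0464 0.245 -3
python3 - <<'E'
from h import *
f=bot.grab_frame('top')
q=[(195.4,188.6),(239.6,196),(235,241),(191,233.8)]
P=np.array([ray(f,u,.15)[:2] for u in q]);print(P.round(4),P.mean(0))
pin('top',['cradle'])
w=bot.grab_frame('wrist');pin('wrist',['cradle','parts_tray'])
E
```

```text
t 6.97 pos [ 0.4423 -0.1502  0.2369] yaw -2.8 d(mm) [  17.  -104.9   -7.4] w [-0.0093  0.011   0.0034] F [ 1.   0.6 -2.6] W 0.056 j6 -0.52
[[ 0.5078 -0.0104]
 [ 0.4975 -0.0842]
 [ 0.4229 -0.0802]
 [ 0.4327 -0.0078]] [ 0.46520572 -0.04565842]
top cradle []
wrist cradle [([0.4797, -0.0478, 0.0935], 0.86)]
wrist parts_tray [([0.597, -0.0561, -0.0031], 0.57)]
```

```bash
python3 -m inch '[[0.003,-0.02,-0.002,-0.005,0.005,0,40],[0.003,-0.015,-0.002,-0.004,0.005,0.003,40],[0.002,-0.006,-0.002,0,0,0,40],[0,0,0,0,0,0,40]]' >/dev/null
python3 go.py 0.4645 -0.0464 0.245 -3
python3 - <<'E'
from h import *
ims=[]
for cam in('top','wrist'):
    f=bot.grab_frame(cam);pin(cam,['cradle','parts_tray','tin'])
    im=f['img'].copy()
    for yaw,col in((-3,(0,255,0)),(-7,(0,0,255))):
        c,s=np.cos(np.radians(yaw)),np.sin(np.radians(yaw))
        P=[proj(f,(.465+c*a-s*b,-.046+s*a+c*b,.15)) for a,b in((.036,.03),(-.036,.03),(-.036,-.03),(.036,-.03))]
        if cam=='wrist':print(P)
        cv2.polylines(im,[np.array(P).round().astype(int)],True,col,1)
    ims.append(im)
t=cv2.resize(ims[0][100:260,160:300],None,fx=2.5,fy=2.5)
cv2.imwrite('pics/p3.png',np.hstack([ims[1][:, 150:550],t]))
E
```

```text
t 7.55 pos [ 0.4526 -0.1157  0.2425] yaw -3.15 d(mm) [  8.1 -69.9  -2.7] w [ 0.0026  0.0019 -0.0027] F [-0.   0.3 -2.6] W 0.0562 j6 -0.43
top cradle []
top parts_tray []
top tin [([0.4499, -0.1179, 0.1747], 0.68)]
wrist cradle []
wrist parts_tray [([0.6009, -0.0543, -0.001], 0.9)]
wrist tin [([0.4559, -0.1156, 0.1741], 0.72)]
[array([385.50863071,  59.95651672]), array([272.79227522,  60.42245662]), array([275.83329274, 154.56606303]), array([381.5119233 , 154.19727544])]
[array([388.45787552,  64.26080781]), array([276.08022447,  56.31688785]), array([272.76155903, 150.76431819]), array([378.16562575, 157.7896318 ])]
```

View pics/p3.png

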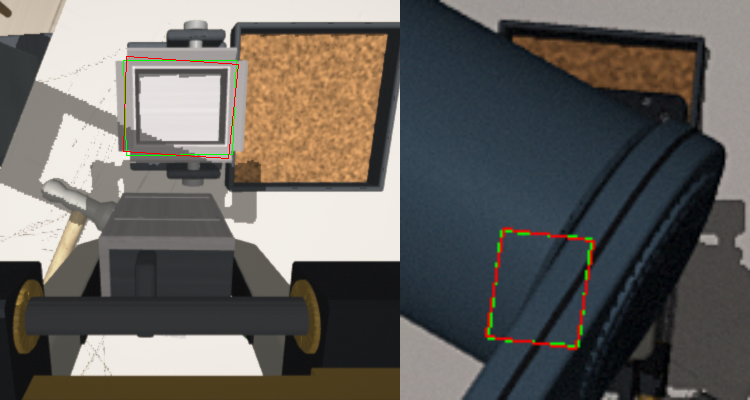

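Wrist view: the cradle rim spans columns 266–396 and rows 48–161 in the full image. It is square to the tool, and its centre is about 1–2 mm from my estimate. Going over it.

```bash
python3 -m inch '[[0.002,-0.014,-0.001,0,0,0,40],[0.002,-0.018,-0.001,0,0,0,40],[0.003,-0.018,0,0,0,0,40],[0.001,-0.01,0,0,0,0,40],[0,0,0,0,0,0,40]]' >/dev/null
python3 go.py 0.4657 -0.0453 0.235 -3
python3 - <<'E'
from h import *
f=bot.grab_frame('side');pin('side',['cradle','tin'])
E
```

```text
t 8.37 pos [ 0.4638 -0.0569  0.2437] yaw -3.47 d(mm) [  1.2 -11.7   8.7] w [ 0.0032  0.0029 -0.0083] F [ 0.3 -0.1 -2.9] W 0.0561 j6 -0.3
side cradle [([0.6015, -0.0523, 0.0023], 0.6), ([0.477, -0.0469, 0.0992], 0.59)]
side tin [([0.4669, -0.0588, 0.1771], 0.73)]
```

```bash
python3 -m inch '[[0.001,-0.006,0,0.002,0.002,-0.004,40],[0.001,-0.006,0,0.002,0.002,-0.004,40],[0,0,0.004,0,0,0,40],[0,0,0.004,0,0,0,40],[0,0,0,0,0,0,40]]' >/dev/null
python3 go.py 0.4657 -0.0447 0.1745 -3
```

```text
t 8.93 pos [ 0.4665 -0.0482  0.2349] yaw -3.19 d(mm) [-1.1 -3.5 60.4] w [ 0.0011 -0.0015 -0.0034] F [-1.4 -0.3 -2.9] W 0.0561 j6 -0.29
```

```bash
python3 -m inch '[[-0.001,-0.0035,0.003,0,0,-0.003,40],[0,0,0.006,0,0,0,40],[0,0,0.008,0,0,0,40],[0,0,0.008,0,0,0,40],[0,0,0.006,0,0,0,40],[0,0,0,0,0,0,40]]' >/dev/null
python3 go.py 0.4657 -0.0447 0.1745 -3
python3 - <<'E'
from h import *
f=bot.grab_frame('side');cv2.imwrite('pics/s4.png',cv2.resize(f['img'][120:320,220:420],None,fx=2.5,fy=2.5))
E
```

```text
t 9.43 pos [ 0.465  -0.0446  0.1997] yaw -3.03 d(mm) [ 0.7  0.1 25.2] w [ 0.001   0.     -0.0005] F [ 1.   0.1 -2.3] W 0.0561 j6 -0.28
```

View pics/s4.png

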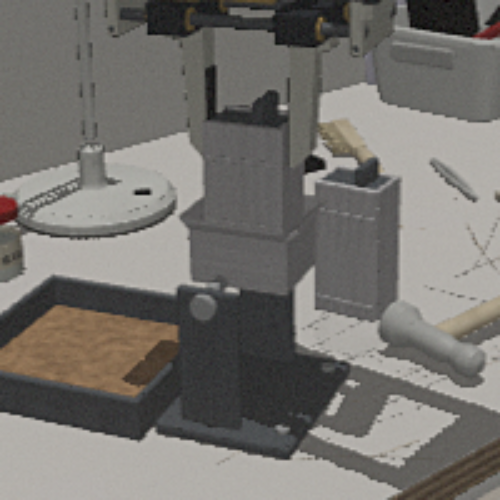

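The tin is entering the pocket squarely between the lips, with no side force. Lowering the last 25 mm.

```bash
python3 -m inch '[[0,0,0.005,0,0,0,40],[0,0,0.006,0,0,0,40],[0,0,0.006,0,0,0,40],[0,0,0.004,0,0,0,40],[0,0,0.002,0,0,0,40],[0,0,0,0,0,0,40]]' >/dev/null
python3 go.py 0.4657 -0.0447 0.1745 -3
```

```text
t 9.98 pos [ 0.4657 -0.045   0.175 ] yaw -3.04 d(mm) [-0.  -0.3  0.5] w [ 0.0014 -0.0012 -0.0007] F [ 0.1  0.1 -2.9] W 0.0557 j6 -0.28
```

```bash
python3 -m inch '[[0,0,0.001,0,0,0,40],[0,0,0.001,0,0,0,40],[0,0,0,0,0,0,40]]' >/dev/null
python3 go.py 0.4657 -0.0447 0.1745 -3
```

```text
t 10.23 pos [ 0.4661 -0.0449  0.1748] yaw -3.04 d(mm) [-0.4 -0.2  0.3] w [ 0.0016 -0.0025 -0.0006] F [-0.4 -0.  -1.2] W 0.056 j6 -0.28
```

```bash
python3 -m inch '[[0,0,0.001,0,0,0,40],[0,0,0,0,0,0,40]]' >/dev/null
python3 go.py 0.4657 -0.0447 0.1745 -3
python3 -m inch '[[0,0,0,0,0,0,64],[0,0,0,0,0,0,68],[0,0,0,0,0,0,74],[0,0,0,0,0,0,85],[0,0,0,0,0,0,100],[0,0,0,0,0,0,100],[0,0,0,0,0,0,100]]' >/dev/null
python3 go.py 0.4657 -0.0447 0.1745 -3
python3 - <<'E'
from h import *
for c in('side','wrist'):
    f=bot.grab_frame(c);pin(c,['tin','tin_lid','cradle']);cv2.imwrite(f'pics/{c}5.png',f['img'])
E
```

```text
t 10.4 pos [ 0.4667 -0.0451  0.1745] yaw -3.03 d(mm) [-1.  -0.3  0. ] w [ 0.002  -0.0043 -0.0006] F [ 0.1 -0.6 -2.4] W 0.0562 j6 -0.28
t 10.98 pos [ 0.4682 -0.0457  0.1755] yaw -3.04 d(mm) [-2.5 -0.9  1. ] w [ 0.0032 -0.0081 -0.0007] F [-0.   0.1 -0.6] W 0.0904 j6 -0.28
side tin []
side tin_lid [([0.4681, -0.0427, 0.1802], 0.48)]
side cradle [([0.4772, -0.0471, 0.1022], 0.94)]
wrist tin [([0.4709, -0.0439, 0.107], 0.81), ([0.4722, -0.0458, 0.1802], 0.39)]
wrist tin_lid [([0.4682, -0.0442, 0.1763], 0.8)]
wrist cradle []
```

```bash
python3 -m inch '[[-0.001,0,-0.006,0.002,-0.004,0,100],[0,0,-0.01,0.001,-0.004,0,100],[0,0,-0.015,0,0,0,100],[0,0,-0.02,0,0,0,100],[0,0,-0.02,0,0,0,100],[0,0,-0.02,0,0,0,100],[0,0,0,0,0,0,50]]' >/dev/null
python3 -m inch '[[0,0,0,0,0,-0.12,0],[0,0,0,0,0,-0.12,0],[0,0,0,0,0,-0.12,0],[0,0,0,0,0,-0.12,0],[0,0,0,0,0,-0.12,0],[0,0,0,0,0,-0.12,0],[0,0,0,0,0,-0.12,0],[0,0,0,0,0,-0.12,0]]'>/dev/null
python3 go.py 0.42 -0.0439 0.25 87
python3 - <<'E'
from h import *
for c in('side','wrist'):
    f=bot.grab_frame(c);pin(c,['tin','tin_lid','cradle']);cv2.imwrite(f'pics/{c}6.png',f['img'])
cv2.imwrite('pics/s6.png',cv2.resize(bot.grab_frame('side')['img'][120:320,220:420],None,fx=2.5,fy=2.5))
E
```

```text
t 12.63 pos [ 0.4645 -0.0449  0.2701] yaw 54.01 d(mm) [-25.3 -36.4  20.3] w [-6.300e-03 -3.000e-04 -5.758e-01] F [-1.3  0.3 -0.4] W 0.0374 j6 -1.28
side tin []
side tin_lid [([0.4675, -0.0466, 0.1808], 0.51)]
side cradle [([0.4777, -0.0489, 0.0984], 0.69)]
wrist tin [([0.4671, -0.0451, 0.1082], 0.78)]
wrist tin_lid [([0.4685, -0.0472, 0.1794], 0.74)]
wrist cradle []
```

View pics/s6.png

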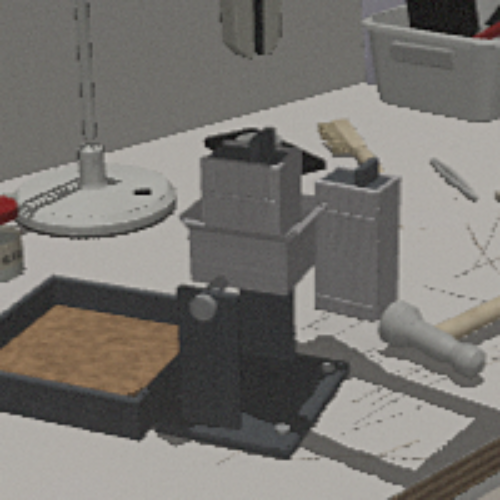

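The tin is seated upright in the pocket with the lid shut. Finishing the turn and moving behind the ridge.

```bash
python3 -m inch '[[0,0,0,-0.003,0,-0.115,0],[0,0,0,-0.003,0,-0.115,0],[0,0,0,0,0,-0.115,0],[0,0,0,0,0,-0.115,0],[0,0,0,0,0,-0.115,0],[0,-0.02,0,0,0,0,0],[0,-0.022,0,0,0,0,0],[0,-0.008,0,0,0,0,0]]'>/dev/null
python3 go.py 0.42 -0.0443 0.209 87
```

```text
t 13.75 pos [ 0.4152 -0.0432  0.2701] yaw 87.77 d(mm) [-0.9  4.8 61.1] w [0.0012 0.0009 0.0134] F [ 0.1  0.4 -0.2] W 0.0007 j6 -1.9
```

```bash
python3 -m inch '[[0,0,0.01,0,0,0.008,0],[0,0,0.014,0,0,0.006,0],[0,0,0.014,0,0,0,0],[0,0,0.012,0,0,0,0],[0,0,0.007,0,0,0,0],[0,0,0.003,0,0,0,0],[0,0,0,0,0,0,0]]'>/dev/null
python3 go.py 0.42 -0.0443 0.209 87
python3 - <<'E'
from h import *
f=bot.grab_frame('wrist');cv2.imwrite('pics/w7.png',f['img'][:,120:520]);pin('wrist',['tin_lid','tin'])
s=bot.grab_frame('side')['img'];cv2.imwrite('pics/s7.png',np.hstack([f['img'][:,120:520],cv2.resize(s[110:260,240:390],(400,400))]))
E
```

```text
t 14.33 pos [ 0.4179 -0.0439  0.2064] yaw 86.41 d(mm) [-0.2  2.1 -2.6] w [ 0.0075  0.0019 -0.0102] F [-0.5  0.2 -0.4] W 0.0005 j6 -1.88
wrist tin_lid []
wrist tin []
```

View pics/s7.png

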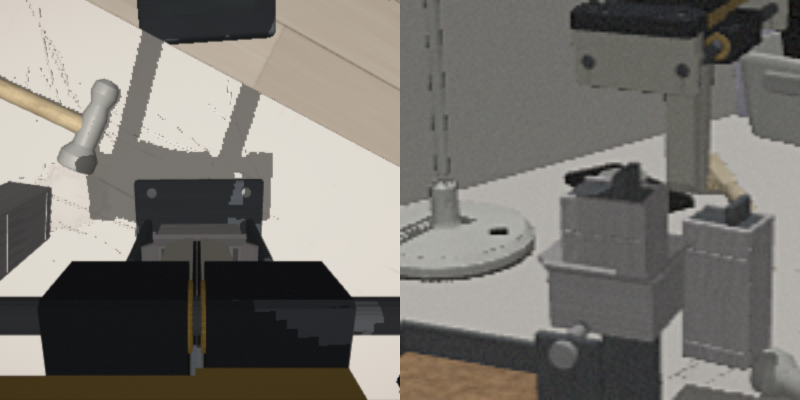

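The finger is behind the ridge with its tip just above the tin rim. Pushing the lid gently.

```bash
python3 -m inch '[[0,0.006,0,0.004,0.001,-0.005,0],[0,0.008,0,0.003,0.001,-0.005,0],[0,0.008,0,0,0,0,0],[0,0.008,0,0,0,0,0],[0,0.004,0,0,0,0,0],[0,0,0,0,0,0,0]]'>/dev/null
python3 go.py 0.47 -0.0455 0.207 87
python3 - <<'E'
from h import *
f=bot.grab_frame('side');pin('side',['tin_lid','cradle'])
E
```

```text
t 15.03 pos [ 0.4583 -0.0469  0.2103] yaw 87.05 d(mm) [ 2.  11.6  3.3] w [0.0076 0.0021 0.001 ] F [-0.5  0.1  0.3] W 0.0009 j6 -1.86
side tin_lid [([0.4807, -0.0475, 0.1786], 0.75)]
side cradle [([0.477, -0.0483, 0.1002], 0.85)]
```

```bash
python3 -m inch '[[0.001,0.005,0.002,0.005,0.001,0,0],[0.001,0.007,0.001,0.003,0.001,0,0],[0,0.007,0.0005,0,0,0,0],[0,0.007,0.0005,0,0,0,0],[0,0.003,0,0,0,0,0],[0,0,0,0,0,0,0]]'>/dev/null
python3 go.py 0.493 -0.0465 0.207 87
python3 - <<'E'
from h import *
f=bot.grab_frame('side');pin('side',['tin_lid','cradle'])
E
```

```text
t 15.68 pos [ 0.4884 -0.0459  0.2055] yaw 87.03 d(mm) [-0.3  4.6 -1.5] w [-0.0026 -0.0003  0.0006] F [-0.5  0.1  0.5] W 0.0 j6 -1.84
side tin_lid [([0.5107, -0.0478, 0.1802], 0.61)]
side cradle [([0.4769, -0.0477, 0.0979], 0.96)]
```

```bash
python3 -m inch '[[0,0.003,-0.001,0,0,0,0],[0,0.003,-0.001,0,0,0,0],[0,0,0,0,0,0,0]]'>/dev/null
cat > arc.py <<'E'
from go import *
go(.493,-.0465,.209,87)
def tcp(t):
    p=t/2;P=np.array([.477,.1])+[.026*np.cos(t)+.095*np.sin(t),-.026*np.sin(t)+.095*np.cos(t)]
    ty=np.array([np.cos(p),-np.sin(p)]);tz=np.array([-np.sin(p),-np.cos(p)])
    return P-.010*ty-.014*tz,ty,tz
T=np.radians(np.arange(0,61,5))
for a,b in zip(T[:-1],T[1:]):
    A,ty,tz=tcp(a);B,_,_=tcp(b);d=B-A
    print(np.degrees(b).round(),'tcp',B.round(4),'dy,dz mm',round(d@ty*1e3,1),round(d@tz*1e3,1),'w',(b-a)/2)
E
python3 arc.py
python3 - <<'E'
from h import *
f=bot.grab_frame('side');pin('side',['tin_lid','cradle','tin'])
E
```

```text
t 16.08 pos [ 0.4932 -0.046   0.2078] yaw 87.02 d(mm) [-0.5 -0.2 -1.2] w [-0.0035 -0.0004  0.0003] F [0.5 0.3 0.6] W 0.0005 j6 -1.84
5.0 tcp [0.5018 0.2068] dy,dz mm 8.8 2.2 w 0.04363323129985824
10.0 tcp [0.5104 0.2039] dy,dz mm 8.7 2.6 w 0.04363323129985824
15.0 tcp [0.5186 0.2002] dy,dz mm 8.5 2.9 w 0.04363323129985823
20.0 tcp [0.5265 0.1959] dy,dz mm 8.4 3.3 w 0.043633231299858244
25.0 tcp [0.534  0.1909] dy,dz mm 8.2 3.6 w 0.043633231299858244
30.0 tcp [0.541  0.1854] dy,dz mm 8.0 3.9 w 0.043633231299858216
35.0 tcp [0.5475 0.1793] dy,dz mm 7.8 4.2 w 0.043633231299858244
40.0 tcp [0.5534 0.1726] dy,dz mm 7.6 4.5 w 0.043633231299858244
45.0 tcp [0.5587 0.1656] dy,dz mm 7.4 4.8 w 0.043633231299858244
50.0 tcp [0.5633 0.1581] dy,dz mm 7.2 5.1 w 0.043633231299858244
55.0 tcp [0.5673 0.1502] dy,dz mm 6.9 5.4 w 0.043633231299858244
60.0 tcp [0.5706 0.1421] dy,dz mm 6.7 5.7 w 0.04363323129985819
side tin_lid [([0.5173, -0.0525, 0.1794], 0.73)]
side cradle [([0.4795, -0.0486, 0.1005], 0.82), ([0.6012, -0.0548, 0.0008], 0.61)]
side tin []
```

The lid reads 50 mm from its shut position, so it is fully open. Now following the tipping arc.

```bash
python3 -m inch '[[0,0.005,0.001,0.024,0,0,0],[0,0.008,0.002,0.042,0,0,0],[0,0.008,0.0025,0.042,0,0,0],[0,0.008,0.0025,0.042,0,0,0],[0,0.004,0.001,0.022,0,0,0],[0,0,0,0,0,0,0]]'>/dev/null
python3 go.py 0.5265 -0.0465 0.196 87
python3 - <<'E'
from h import *
f=bot.grab_frame('side');pin('side',['tin_lid','cradle','ball_1_center']);cv2.imwrite('pics/s8.png',cv2.resize(f['img'][100:320,200:420],(550,550)))
E
```

```text
t 16.78 pos [ 0.5231 -0.0474  0.1965] yaw 86.98 d(mm) [ 1.   3.4 -0.1] w [-1.862e-01  1.000e-04 -3.000e-04] F [-0.6 -1.1 -0.2] W 0.0002 j6 -1.78
side tin_lid [([0.5402, -0.0518, 0.1669], 0.61)]
side cradle [([0.4806, -0.047, 0.1024], 0.93)]
side ball_1_center []
```

View pics/s8.png

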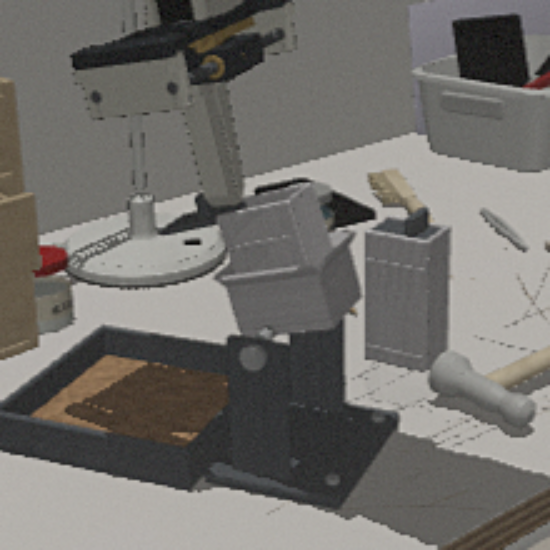

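The cradle is tipped about 18° with the lid projecting over the tray. Continuing past 45°.

```bash
python3 -m inch '[[0,0.006,0.002,0.03,0,0,0],[0,0.0085,0.0035,0.044,0,0,0],[0,0.0085,0.004,0.044,0,0,0],[0,0.008,0.004,0.044,0,0,0],[0,0.008,0.004,0.044,0,0,0],[0,0.008,0.0045,0.044,0,0,0],[0,0.005,0.003,0.03,0,0,0],[0,0,0,0,0,0,0]]'>/dev/null
python3 go.py 0.5633 -0.0465 0.158 87
python3 - <<'E'
from h import *
f=bot.grab_frame('side');pin('side',['tin_lid','cradle','ball_1_center']);cv2.imwrite('pics/s9.png',cv2.resize(f['img'][100:320,200:420],(550,550)))
E
```

```text
t 17.65 pos [ 0.56   -0.0491  0.1637] yaw 86.9 d(mm) [2.8 5.3 3.6] w [-0.4677  0.0013 -0.0021] F [-0.3 -0.4  0.5] W 0.0006 j6 -1.75
side tin_lid [([0.5637, -0.0533, 0.1257], 0.59)]
side cradle [([0.4769, -0.0492, 0.1], 0.66)]
side ball_1_center []
```

View pics/s9.png

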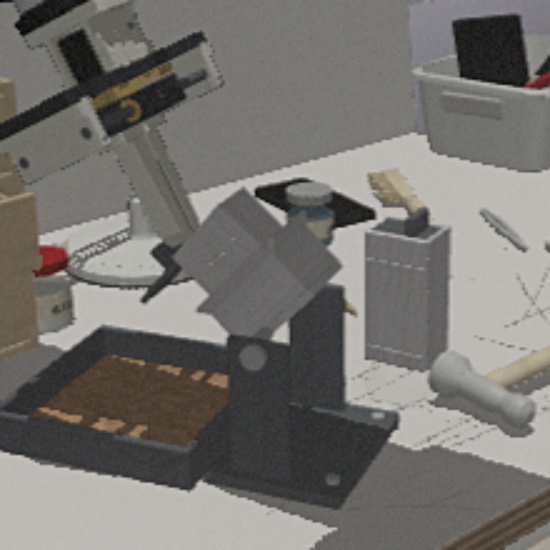

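Tipped about 45°. I'll nudge further without more tilt, keeping the wrist clear of the cabinet.

```bash
python3 -m inch '[[0,0.006,0.003,0,0,0,0],[0,0.008,0.004,0,0,0,0],[0,0.008,0.004,0,0,0,0],[0,0.004,0.002,0,0,0,0],[0,0,0,0,0,0,0],[0,0,0,0,0,0,0]]'>/dev/null
python3 go.py 0.5633 -0.0465 0.158 87
python3 - <<'E'
from h import *
f=bot.grab_frame('side');pin('side',['tin_lid','cradle','ball_1_center']);cv2.imwrite('pics/s10.png',cv2.resize(f['img'][100:320,200:420],(550,550)))
E
```

```text
t 18.35 pos [ 0.579  -0.0503  0.1439] yaw 86.88 d(mm) [  2.9 -20.5  -5.7] w [-0.4551  0.0028 -0.0028] F [0.9 0.7 0.3] W 0.0004 j6 -1.74
side tin_lid [([0.5555, -0.0516, 0.0621], 0.67)]
side cradle [([0.477, -0.0472, 0.1007], 0.68)]
side ball_1_center []
```

View pics/s10.png

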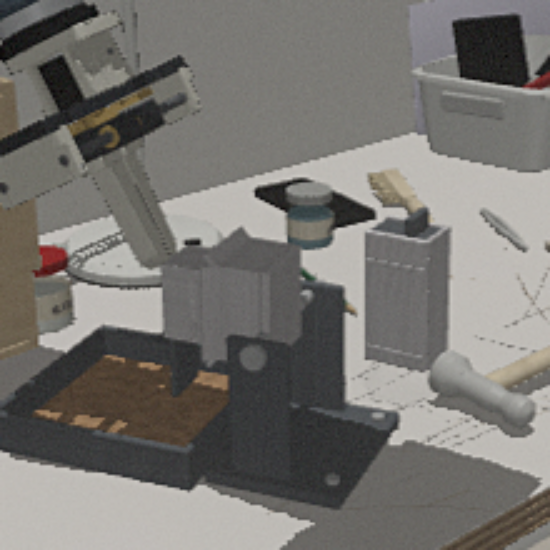

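Fully tipped. Retreating upward while levelling the tool, then looking for the balls.

```bash
python3 -m inch '[[0,-0.007,-0.014,0,0,0,0],[0,-0.009,-0.018,0,0,0,0],[0,-0.009,-0.018,-0.06,0,0,0],[0,-0.008,-0.018,-0.09,0,0,0],[0,-0.006,-0.018,-0.1,0,0,0],[0,-0.003,-0.018,-0.1,0,0,0],[0,0,-0.01,-0.08,0,0,0],[0,0,0,0,0,0,0]]'>/dev/null
python3 -m inch '[[0,-0.02,0,0,0,0,0],[0,-0.03,0,0,0,0,0],[0,-0.035,0,0,0,0,0],[0,-0.035,0,0,0,0,0],[0,-0.03,0,0,0,0,0],[0,-0.01,0,0,0,0,0],[0,0,0,0,0,0,0]]'>/dev/null
python3 go.py 0.5633 -0.0465 0.25 87
python3 - <<'E'
from h import *
for c in('side','top','wrist'):
    f=bot.grab_frame(c);pin(c,['ball_1_center','tin_lid','tin','cradle','tall_tin']);cv2.imwrite(f'pics/{c}11.png',f['img'])
    if c!='wrist': globals()[c]=f['img']
cv2.imwrite('pics/f11.png',np.hstack([cv2.resize(side[150:300,190:340],(400,400)),cv2.resize(top[95:245,170:320],(400,400))]))
E
```

```text
t 19.8 pos [ 0.4096 -0.0403  0.2714] yaw 86.85 d(mm) [  2.3 154.3  17.1] w [-0.0281  0.0021 -0.0026] F [0.3 0.  0.3] W 0.0003 j6 -1.88
side ball_1_center [([0.4368, -0.2182, 0.0009], 0.72), ([0.6676, -0.0639, 0.0153], 0.35)]
side tin_lid [([0.5521, -0.0538, 0.0463], 0.59), ([0.6706, -0.0481, 0.0179], 0.37)]
side tin []
side cradle [([0.4788, -0.0483, 0.0999], 0.82)]
side tall_tin [([0.4369, -0.2207, -0.0004], 0.56)]
top ball_1_center [([0.6642, -0.0657, 0.014], 0.5)]
top tin_lid []
top tin []
top cradle []
top tall_tin []
wrist ball_1_center [([0.6672, -0.068, 0.0156], 0.56)]
wrist tin_lid []
wrist tin []
wrist cradle []
wrist tall_tin [([0.4352, -0.2236, 0.0017], 0.61)]
```

The picture limit is reached, so from here I check with numbers. I'll swing the arm clear and look for both balls on the cork.

```bash
python3 -m inch '[[0,-0.02,-0.01,0,0,0,0],[0,-0.03,-0.01,0,0,0,0],[-0.03,-0.02,-0.01,0,0,0,0],[-0.04,0,0,0,0,0,0],[-0.04,0,0,0,0,0,0],[-0.04,0,0,0,0,0,0],[-0.03,0,0,0,0,0,0],[0,0,0,0,0,0,0]]'>/dev/null
python3 go.py 0.5633 -0.0465 0.25 87
python3 - <<'E'
from h import *
for c in('top','side'):
    f=bot.grab_frame(c);im=f['img'];cv2.imwrite(f'pics/{c}12.png',im)
    pin(c,['ball_1_center','ball_2_center','tin','tin_lid','tall_tin'])
    for l in('ball_1_center','ball_2_center'):
        for r in bot.outline_of(c,l)[:4]:
            m=r['pixels'].astype(np.uint8);n,_,st,ce=cv2.connectedComponentsWithStats(m)
            for i in range(1,n):
                if st[i,4]>5: print(c,l,round(r['p'],2),'area',st[i,4],'px',ce[i].round(1),'xy@z.014',ray(f,ce[i],.014)[:2].round(4))
    # tray-floor pixels: non-cork (low saturation) blobs
    th=np.radians(-3);cc,ss=np.cos(th),np.sin(th)
    poly=np.array([proj(f,(.6+cc*a-ss*b,-.053+ss*a+cc*b,.006)) for a,b in((.072,.072),(-.02,.072),(-.02,-.072),(.072,-.072))]).round().astype(int)
    mk=np.zeros(im.shape[:2],np.uint8);cv2.fillPoly(mk,[poly],1)
    hsv=cv2.cvtColor(im,cv2.COLOR_BGR2HSV);b=((hsv[...,1]<90)&(mk>0)).astype(np.uint8)
    n,_,st,ce=cv2.connectedComponentsWithStats(b)
    for i in range(1,n):
        if st[i,4]>8: print(c,'grey blob',st[i],ray(f,ce[i],.014)[:2].round(4))
E
```

```text
t 21.37 pos [ 0.3296 -0.221   0.3062] yaw 87.44 d(mm) [185.1 226.8  50. ] w [-0.022   0.0065  0.0077] F [0.7 0.7 0.2] W 0.0003 j6 -2.38
top ball_1_center [([0.6653, -0.0644, 0.0126], 0.55)]
top ball_2_center [([0.6695, -0.0483, 0.0138], 0.49)]
top tin []
top tin_lid []
top tall_tin [([0.4401, -0.2205, -0.0004], 0.84)]
top ball_1_center 0.63 area 63 px [243.7 120. ] xy@z.014 [ 0.668  -0.0643]
top ball_2_center 0.51 area 54 px [235.3 119. ] xy@z.014 [ 0.6695 -0.0475]
top grey blob [232 118  16   6  63] [ 0.6668 -0.0564]
top grey blob [212 146  31  19 462] [ 0.5947 -0.0343]
side ball_1_center [([0.6681, -0.0627, 0.015], 0.54)]
side ball_2_center [([0.6687, -0.0515, 0.0165], 0.59)]
side tin []
side tin_lid [([0.5558, -0.048, 0.0507], 0.75)]
side tall_tin [([0.4383, -0.2179, 0.0], 0.65), ([0.6038, -0.0526, 0.0008], 0.29)]
side ball_1_center 0.58 area 31 px [227.7 252. ] xy@z.014 [ 0.6675 -0.0728]
side ball_2_center 0.59 area 54 px [222.6 256.4] xy@z.014 [ 0.6678 -0.0533]
side grey blob [260 248  22  22 122] [ 0.5817 -0.0846]
side grey blob [220 252  12  10  39] [ 0.6598 -0.0521]
side grey blob [201 267  56  20 601] [0.6194 0.011 ]
```

Both cameras show two separate balls 16 mm apart at the tray's far wall, at z ≈ 0.014. The lid's position matches a fully tipped cradle, the tall tin hasn't moved, and the arm is clear. Handing in.

```bash
python3 -c "
from plant import bot
print(bot.finish_job())"
```

```text
the job is handed in; nothing more can be done
None
```

The job is handed in at about 21.8 s, and the last checks show it done as asked; no verdict was reported.

**What I did**
- I gripped the short tin by its two ends with 25 N. The fingers closed to 56.4 mm, so the lid was shut.
- I carried it upright into the cradle with its opening end towards the tray, and let go. It stood seated with the lid shut.
- I pushed the ridge with the closed fingers until the lid was fully open, reading about 50 mm of travel (48 nominal).
- I kept pushing along the tipping arc until the cradle went over, then moved the arm clear.

**Last checks**
- **Balls:** the top and side cameras both found two separate balls at the tray's far wall, at about (0.667, -0.064) and (0.669, -0.049).
- **Tin and cradle:** the lid was seen at (0.556, -0.048, 0.051), which fits the tin lying in the fully tipped cradle with the lid open.
- **Tall tin:** it was still at (0.439, -0.219), unmoved.

**What went wrong or was not confirmed**
- On the descent to the tin the tool drifted about 15 mm sideways. It touched nothing, and I corrected it before gripping.
- I had used up the 12 picture views, so the final state was checked by detector numbers, not by eye.
- The detector did not report the tin body itself after tipping.
- A simple colour-blob check in the tray merged the two balls into one blob in the top view. The trained network separated them in both views.

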